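# Open the fresh-air flap to a wider stay hole

## Task

Open the fresh-air flap wider: take its stay off the pin and drop it back fully down with the second hole from the grip end over the pin. Of the jar and the bottle, only one stands in the flap's way: first lift that one out and stand it upright on the floor of the black crate. The flap and its box must not push either of them, neither may tip over, and everything else stays where it is.

Things in the scene. Friction and masses are not known exactly. Their poses are not given: they have to be found in the camera images.
- vent: Fixed galvanised fresh-air box, 280 (x) x 240 (y) x 140 mm high, standing on the table. Origin: centre of its underside; z up. Its opening and flap are on its +y face; the stay and the pin are on its roof (z 140). A duct stub (100 mm across) leaves its -y face. A fixed grey actuator housing stands on the roof, x 67 to 127, y -70 to 30, 50 mm high.
- flap (a joint): Angle of the white flap (244 mm wide, 6 mm thick, from 11 to 133 mm above the table) about its upright hinge; 0 = shut (flap along the box's +x from the hinge), grows as its free edge swings out to the box's +y; range 0 to 1.25. Light friction (0.05 N m), stays where left. With the first hole (the one nearest the flap) on the pin, as at the start, it reads 0.172; with the wanted hole on the pin 0.739.
- swivel (a joint): Angle of the stay about the upright pivot on the flap's top edge; 0 = stay at right angles to the flap, pointing back over the roof; positive anticlockwise from above. The stay's heading in the box frame is flap - pi/2 + swivel. Starts near -0.327; -0.638 with the wanted hole on the pin.
- stay (a joint): Lift angle of the stay about the level axis across it at its pivot; 0 = level, fully down (it cannot go lower), grows as the grip end rises; up to 0.5. The stay falls under its own weight (0.22 kg).
- flap_hinge (a point): Point on the flap's hinge axis, at box x -130, y 128, z 150 mm.
- stay_pivot (a point): The stay's pivot on the flap's top edge, 150 mm from the hinge axis, at the height of the bar's underside (150 mm above the table). Frame of the stay: x along the bar to the grip end, z out of its top face.
- stay_grip (a point): Point in the black grip block at the free end of the stay, 265 mm from the pivot and 20 mm above the bar's underside. The block is 55 mm long, 20 mm wide across the bar, 30 mm high, its underside flush with the bar's, 10 mm clear of the roof when down. x along the bar away from the pivot, z out of its top.
- target_hole (a point): The wanted hole (second from the grip end): centre, on the underside of the bar. The steel bar is 24 mm wide, 6 mm thick with five 15 mm holes at 115, 140, 165, 190 and 215 mm from the pivot; the wanted one is at 190.
- pin (a point): Axis of the fixed pin on the roof, at box x 0, y 40, at the height of the bar's underside when seated (150 mm above the table). Pin 9 mm across with a round tip, which stands 22 mm above this point.
- jar: Loose glass grain jar with a steel lid, 64 mm across, 130 mm high (body 105 mm, lid 60 mm across), about 0.4 kg. Origin: centre of underside.
- bottle: Loose white plastic bottle, 60 mm across up to 112 mm, then a neck 25 mm across, 146 mm high, about 0.36 kg. Origin: centre of underside.
- crate: Fixed black open crate, 290 (x) x 230 (y) x 70 mm high outside, 5 mm walls and floor. Origin: centre of underside, x and y along its sides.
- mushroom: Loose mushroom standing in the crate, cap 68 mm across, 82 mm high. Origin: centre of underside. Leave it.
- mushroom2: A second, like mushroom, also in the crate. Leave it.
- meter: Loose white humidity meter on the box's roof, 30 x 55 x 58 mm high. Origin: centre of underside. Leave it.
- pot: Loose steel pot, 80 mm across, 85 mm high. Origin: centre of underside. Leave it.
- brush: Loose brush lying on the table beyond the crate and the box, about 200 mm long. Leave it. Other fixed equipment, up to 200 mm high, stands along the table's far edge (more than 750 mm ahead of the robot) and its two sides (more than 600 mm from the middle).
Things that resemble listed ones, but are neither listed nor needed, are in the scene too. What is shaped like the bottle but blue or yellow is not meant. What is shaped like the jar but turquoise is not meant.

How it is judged:
By the outcome, as a careful person would: the job done as asked, in the order asked, and still so for the second after the job is handed in, with the robot touching nothing.
It also fails if it takes over 61 s, if anything falls off the work surface, if the arm or the gripper's body presses on something with over 40 N, if the wrist force passes 120 N, or if a joint passes its speed limit or range.

## Robot

A 6-joint arm with a two-finger parallel gripper is mounted at the origin on the work surface. World frame = base frame: x ahead of the robot, y to its left, z up, the work surface at z = 0. Lengths are in m, angles in rad, forces in N, time in s.
With the tool pointing down it reaches from about 0.3 to 0.85 m from the base axis. Payload 4.2 kg.
Tool frame: the origin (TCP) lies at the very end of the fingers, on their centre line; the grasp point (between the pads) lies ctrl.grasp_offset behind it (ctrl.grasp_offset is the distance from the TCP to the grasp point, in m); z points along the fingers, y is the line along which they close (so a half turn about z gives the same grasp; the last joint's range is limited). The gripper opens to 91 mm and grips with 3 to 60 N. Pads are 32 mm wide; open, the fingers measure 118 mm over their backs; the gripper's body (76 mm by 178 mm) begins 60 mm behind the grasp point.
Start: joints at [1.216, 0.32, 1.565, -0, 1.257, -0.02], TCP at [0.189, 0.543, 0.214] pointing down, gripper open.
Joint ranges: [-3.11, 3.11], [-0.84, 2.01], [0.21, 2.61], [-1.34, 4.49], [0.05, 2.63], [-2.56, 2.56]. Speed limits (rad/s): [2.57, 2.57, 3.14, 3.14, 3.14, 3.14].

## Interface

Orientations are given as a rotation vector (axis times angle).
In Python, from cell import telemetry, snapshot, get_calibration, ticket, ctrl gives the robot as it stands. The module is installed in compiled form; this text tells all that it offers.
- The arm moves only by the tool step_arm, never from a script. Its argument "increments" is a list of rows, each an object with "translation": the shift along the world's x, y, z in m, a list of three; "twist": the turn, a rotation vector about the world's x, y, z in degrees, a list of three; "fingers": the closure in counts, from 0 (fully open) to 255 (shut). A call has exactly 10 rows; each row is the pose to reach, as a shift and turn from the pose commanded when the call began; what a row does not reach only later rows make up. A row lasts 1/10 s, in which the tool goes at most 50 mm and 8.59 degrees, less where a joint would pass 70% of its speed; a pose out of reach is approached as far as the arm can. A call with a gripper value outside its range is refused whole. The fingers move at their own pace and stop on an object; "force" is the grip in N (left out, the last holds). Time passes only in rows, so rows that repeat a pose let the fingers close, or fill a call up. It gives the time, the measured TCP pose, the force, the opening and the grip force at its end, in the units of the state.
- telemetry.observe(): the state, without advancing time (a new reading comes with each control period).
- snapshot(name): name is "scene" or "side" or "wrist"; returns the picture (480x640x3 uint8, red, green, blue); there is no depth.
- get_calibration(name): a dict with "fov_y" (degrees; the focal length in pixels is half the picture's height over the tangent of half this angle, whatever the lens; pixels are square), "cx", "cy" (the principal point, pixels), "R" (3x3) and "t" (3): a world point X has camera coordinates R X + t; the wrist camera has in their place "tool_from_camera" (4x4, takes a point from camera to tool coordinates, whose origin is the TCP and whose axes are the flange's). Camera axes: x right, y down, z forward; pixel columns grow to the right and rows downward; lengths in m; the calibration is good to about 2 mm. A picture is of the moment at which its call begins: read the wrist's pose just before it. get_calibration takes no time and is no camera call.
- ticket.job_done(): hands the job in; it is judged then, once.
The state is a dict: "time_s": time; "joints": joint angles; "qvel": joint speeds; "joint_torque": joint torques, N m; "ee_pos": TCP position; "orientation": TCP orientation; "force": force on the tool from outside, world axes, zero at the start; "ft_torque": the same for the moment, N m; "grip_width": opening from 0.0 (shut) to 1.0 (fully open); "finger_force": force on a finger pad.
Only numpy, scipy, OpenCV 4.12 (cv2) and the standard library are available. Lean on these libraries where they do the work, as an engineer would, in place of code of your own. Each camera call takes 0.05 s, during which the arm holds its last target. There are 200 camera calls.

## Working session

There is one attempt and no reset: what is moved stays moved. The work goes in short steps, Python scripts to look and compute and a tool call to move; the robot and the scene stay as the last step left them, time stands still between calls to the robot, and variables do not carry over. Pictures are saved under pics/ and viewed, at most 10 in all, crops included, and the job is handed in when it is done.

Besides the shell and the picture viewer there is one more tool, called after "Call:" as name(argument=value, ...), one argument or row to a line, values as JSON. step_arm: Moves the arm, as the interface text tells. Its arguments: {"type":"object","properties":{"increments":{"type":"array","items":{"type":"object","properties":{"translation":{"type":"array","items":{"type":"number"}},"twist":{"type":"array","items":{"type":"number"}},"fingers":{"type":"number"}}}},"force":{"type":"number"}},"required":["increments"]}

```bash
mkdir -p pics; ls
cat > h.py <<'E'
import numpy as np, cv2
from cell import telemetry, snapshot, get_calibration, ticket, ctrl
from scipy.spatial.transform import Rotation as Ro
def cam(n):
    c=get_calibration(n); f=240/np.tan(np.radians(c["fov_y"])/2)
    if n=="wrist":
        s=telemetry.observe(); T=np.eye(4); T[:3,:3]=Ro.from_rotvec(s["orientation"]).as_matrix(); T[:3,3]=s["ee_pos"]
        M=T@np.array(c["tool_from_camera"]); R=M[:3,:3].T; t=-R@M[:3,3]
    else: R=np.array(c["R"]); t=np.array(c["t"])
    return dict(f=f,cx=c["cx"],cy=c["cy"],R=R,t=t)
def ray(c,u,v):
    d=c["R"].T@np.array([(u-c["cx"])/c["f"],(v-c["cy"])/c["f"],1]); return -c["R"].T@c["t"], d/np.linalg.norm(d)
def onz(c,u,v,z):
    o,d=ray(c,u,v); return o+d*(z-o[2])/d[2]
def proj(c,X):
    p=c["R"]@np.array(X)+c["t"]; return np.array([c["f"]*p[0]/p[2]+c["cx"],c["f"]*p[1]/p[2]+c["cy"]])
def tri(l):
    A=0;b=0
    for o,d in l:
        P=np.eye(3)-np.outer(d,d);A=A+P;b=b+P@o
    return np.linalg.solve(A,b)
def shot(n,name):
    c=cam(n); im=snapshot(n); cv2.imwrite(f"pics/{name}.png",im[:,:,::-1]); np.savez(f"pics/{name}.npz",**c); return c,im
def load(name): return dict(np.load(f"pics/{name}.npz")), cv2.imread(f"pics/{name}.png")
E
python3 - <<'E'
from h import *
for n in("scene","side","wrist"):
    c,_=shot(n,n+"0"); print(n,c["f"],(-c["R"].T@c["t"]).round(3),c["R"].round(2).tolist())
    print(get_calibration(n).keys())
print(telemetry.observe(),ctrl.grasp_offset)
E
```

```text
pics
scene 450.683658117873 [1.145 0.564 0.849] [[-0.64, 0.76, -0.0], [0.52, 0.43, -0.74], [-0.56, -0.48, -0.68]]
dict_keys(['fov_y', 'cx', 'cy', 'R', 't'])
side 456.6159001478792 [ 0.154 -0.604  0.896] [[0.88, -0.48, 0.01], [-0.33, -0.62, -0.71], [0.35, 0.62, -0.7]]
dict_keys(['fov_y', 'cx', 'cy', 'R', 't'])
wrist 412.36113336889855 [0.122 0.566 0.384] [[0.33, 0.94, -0.0], [0.91, -0.32, 0.25], [0.24, -0.08, -0.97]]
dict_keys(['fov_y', 'cx', 'cy', 'tool_from_camera'])
{'time_s': 0.15, 'joints': array([ 1.21601411e+00,  3.20119916e-01,  1.56537933e+00,  1.46265981e-06,
        1.25740742e+00, -1.99907389e-02]), 'qvel': array([-0.00077773, -0.00204762, -0.00295686,  0.00137148,  0.00127814,
        0.00119938]), 'joint_torque': array([-4.70915729e-04, -4.12772906e+01, -2.32154649e+01,  7.27741490e-02,
        4.33172006e-02, -1.10939018e-04]), 'ee_pos': array([0.18879153, 0.54272304, 0.21333542]), 'orientation': array([-5.23396218e-01, -3.09743605e+00,  2.02733607e-03]), 'force': array([-0.39217295, -0.06508144, -0.56694525]), 'ft_torque': array([-0.01063676, -0.00866793, -0.01623196]), 'finger_force': 0.0, 'grip_width': 0.9995904664688433} 0.0188
```

View pics/scene0.png

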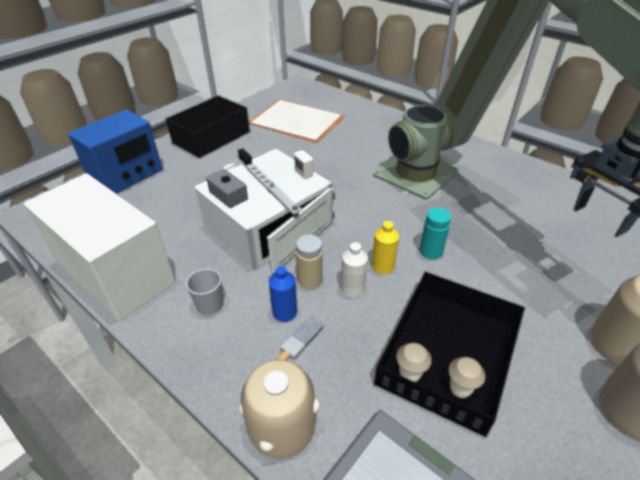

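View pics/side0.png

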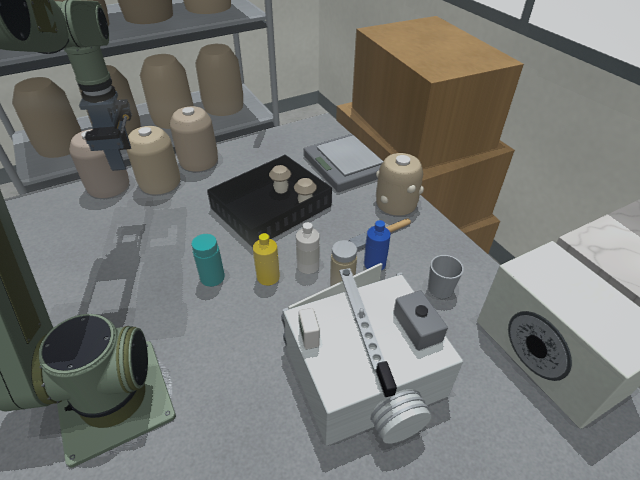

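Scene: box at (265,205), stay grip at (246,157), jar (309,262), white bottle (354,270), crate (455,350). Side: grip (386,378), pivot (347,272), jar lid (343,248), bottle cap (307,229). Lookalikes: yellow bottle at side (266,260), blue bottle (377,245), turquoise jar (208,260). The ones meant are the white bottle (307,250) and the clear jar with steel lid (343,260).

Run:
```python
from h import *
_,a=load("side0"); 
cv2.imwrite("pics/c1.png",cv2.resize(a[215:445,270:470],None,fx=2.6,fy=2.6,interpolation=cv2.INTER_CUBIC))
S,_=load("scene0"); D,_=load("side0")
for n,p,q in (("pivot",(295,208),(347,272)),("grip",(245,153),(385,375)),("jarlid",(309,243),(343,248)),("cap",(355,248),(307,228)),("blue",(283,272),(379,228))):
    print(n,tri([ray(S,*p),ray(D,*q)]).round(3))
```

```text
pivot [ 0.531 -0.044  0.158]
grip [ 0.456 -0.299  0.177]
jarlid [0.579 0.046 0.13 ]
cap [0.531 0.143 0.138]
blue [0.689 0.064 0.133]
```

View pics/c1.png

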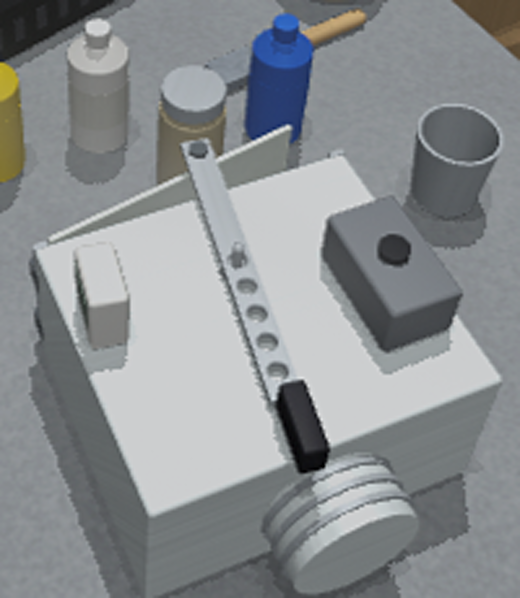

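The crop confirms the white bottle (98,90) and the clear jar with steel lid (190,110). Roof corners are at (40,252), (343,153), (498,380), (150,515). The pin is in the first hole at (238,255), with holes running to (278,372), and the grip is at (302,425).

```bash
cat > m.py <<'E'
from h import *
S,_=load("scene0"); D,_=load("side0")
c2=lambda u,v:(u/2.6+270-.3,v/2.6+215-.3)
# box corners
px=[(40,252),(343,153),(498,380),(150,515)]
W=np.array([onz(D,*c2(*p),0.14)[:2] for p in px]); B=np.array([[-.14,.12],[.14,.12],[.14,-.12],[-.14,-.12]])
mw,mb=W.mean(0),B.mean(0); H=(B-mb).T@(W-mw); U,s,Vt=np.linalg.svd(H); R=(U@Vt).T
o=mw-R@mb; yaw=np.arctan2(R[1,0],R[0,0])
if __name__=="__main__":
    print("sides",[np.linalg.norm(W[i]-W[(i+1)%4]).round(3) for i in range(4)],"yaw",yaw,"o",o, "res",(W-(B@R.T+o)).round(3).tolist())
w=lambda x,y:R@np.array([x,y])+o
b=lambda p:R.T@(np.array(p)[:2]-o)
hinge=w(-.13,.128);pin=w(0,.04)
def piv(th): return w(-.13+.15*np.cos(th),.128+.15*np.sin(th))
if __name__=="__main__":
    print("pin",pin,"pinpx->",onz(D,*c2(237,246),.172), "hinge",hinge)
    for th,sw in((.172,-.327),(.739,-.638)):
        h=th-np.pi/2+sw+yaw; p=piv(th); print("piv",p,"head",h,"grip",p+.265*np.array([np.cos(h),np.sin(h)]),"hole115",p+.115*np.array([np.cos(h),np.sin(h)]),"hole190",p+.19*np.array([np.cos(h),np.sin(h)]))
    for n,p in(("jar",(.579,.046)),("bottle",(.531,.143)),("blue",(.689,.064))):
        q=b(p)-[-.13,.128]; print(n,b(p),"hinge dist",np.linalg.norm(q),"ang",np.arctan2(q[1],q[0]))
    print("grip meas",onz(D,*c2(300,400),.18))
E
python3 m.py
python3 - <<'E'
from h import *
S,a=load("scene0");D,d=load("side0")
cv2.imwrite("pics/c2.png",np.hstack([cv2.resize(d[140:250,195:345],None,fx=2.6,fy=2.6),cv2.resize(a[260:440,360:540],None,fx=2.26,fy=1.5888)]))
for m in(a,):
    k=(m.max(2)<45).astype(np.uint8);k[:260]=0;n,l,s,c=cv2.connectedComponentsWithStats(k);i=1+s[1:,4].argmax();print(s[i]);
    q=cv2.approxPolyDP(cv2.convexHull(np.argwhere(l==i)[:,::-1].astype(np.int32)),6,True);print(q[:,0].tolist())
k=(d.max(2)<45).astype(np.uint8);k[:,:195]=0;k[250:]=0;k[:,345:]=0;n,l,s,c=cv2.connectedComponentsWithStats(k);i=1+s[1:,4].argmax();print(s[i])
q=cv2.approxPolyDP(cv2.convexHull(np.argwhere(l==i)[:,::-1].astype(np.int32)),4,True);print(q[:,0].tolist())
for p in q[:,0]: print(p,onz(D,*p,0.07).round(3),onz(D,*p,0).round(3))
E
```

```text
sides [np.float64(0.276), np.float64(0.237), np.float64(0.274), np.float64(0.233)] yaw -0.11801690406484966 o [ 0.49409485 -0.19593237] res [[0.003, -0.005], [-0.001, -0.0], [-0.004, 0.004], [0.002, 0.002]]
pin [ 0.49880458 -0.15621061] pinpx-> [ 0.49789092 -0.15473497  0.172     ] hinge [ 0.38007024 -0.05351612]
piv [ 0.52985173 -0.04542259] head -1.8438132308597464 grip [ 0.45839771 -0.30060747] hole115 [ 0.49884338 -0.15616319] hole190 [ 0.47862054 -0.22838533]
piv [0.50206627 0.03375913] head -1.5878132308597461 grip [ 0.49755701 -0.2312025 ] hole115 [ 0.50010942 -0.08122422] hole190 [ 0.49883321 -0.15621336]
jar [0.05582868 0.25024651] hinge dist 0.22243315088855453 ang 0.5818705489135246
bottle [-0.00325852  0.34092011] hinge dist 0.24778695821705518 ang 1.0338740787161844
blue [0.16294415 0.28107305] hinge dist 0.33052629814784507 ang 0.4815112402115268
grip meas [ 0.46178912 -0.29049377  0.18      ]
[  375   273   148   163 12560]
[[522, 307], [485, 435], [375, 383], [425, 273]]
[ 208  155  124   84 5071]
[[331, 193], [329, 206], [270, 238], [220, 215], [211, 206], [208, 190], [284, 155], [329, 186]]
[331 193] [0.698 0.311 0.07 ] [0.744 0.389 0.   ]
[329 206] [0.663 0.262 0.07 ] [0.706 0.335 0.   ]
[270 238] [0.462 0.22  0.07 ] [0.488 0.29  0.   ]
[220 215] [0.378 0.371 0.07 ] [0.397 0.453 0.   ]
[211 206] [0.369 0.42  0.07 ] [0.387 0.506 0.   ]
[208 190] [0.385 0.495 0.07 ] [0.405 0.588 0.   ]
[284 155] [0.662 0.556 0.07 ] [0.705 0.654 0.   ]
[329 186] [0.709 0.343 0.07 ] [0.756 0.424 0.   ]
```

View pics/c2.png

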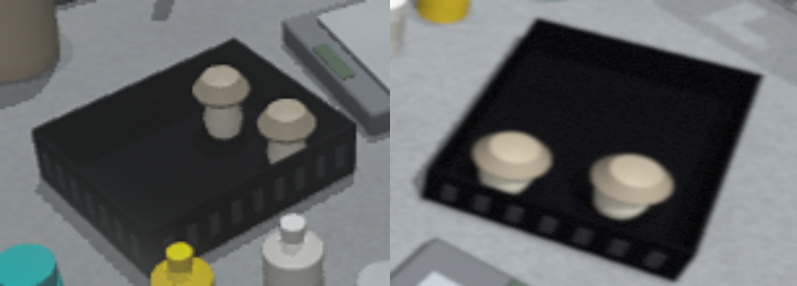

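Measured against the box frame, the jar stands 222 mm from the hinge at 0.58 rad. That is inside the flap's sweep (0.17 to 0.74), so the jar is the one to move. The bottle, at 1.03 rad, is clear. The crate is centred at about (0.545, 0.412), with both mushrooms at its +x end and the rest empty. I'll move above the jar with the closing line at about -30°, which is free of the neighbouring bottles.

Call:
step_arm(
  increments=[
    {"translation":[0.03,-0.04,0.03],"twist":[0,0,-8]},
    {"translation":[0.06,-0.08,0.06],"twist":[0,0,-16]},
    {"translation":[0.09,-0.115,0.08],"twist":[0,0,-24]},
    {"translation":[0.12,-0.155,0.09],"twist":[0,0,-32]},
    {"translation":[0.15,-0.19,0.09],"twist":[0,0,-40]},
    {"translation":[0.18,-0.23,0.09],"twist":[0,0,-48]},
    {"translation":[0.21,-0.27,0.09],"twist":[0,0,-56]},
    {"translation":[0.24,-0.31,0.09],"twist":[0,0,-64]},
    {"translation":[0.27,-0.345,0.09],"twist":[0,0,-72]},
    {"translation":[0.3,-0.38,0.09],"twist":[0,0,-80]},
  ],
)

```text
invalid input
```

Call:
step_arm(
  increments=[
    {"translation":[0.03,-0.04,0],"twist":[0,0,-7]},
    {"translation":[0.06,-0.08,0],"twist":[0,0,-14]},
    {"translation":[0.09,-0.117,0],"twist":[0,0,-20]},
    {"translation":[0.09,-0.117,0],"twist":[0,0,-20]},
    {"translation":[0.09,-0.117,0],"twist":[0,0,-20]},
    {"translation":[0.09,-0.117,0],"twist":[0,0,-20]},
    {"translation":[0.09,-0.117,0],"twist":[0,0,-20]},
    {"translation":[0.09,-0.117,0],"twist":[0,0,-20]},
    {"translation":[0.09,-0.117,0],"twist":[0,0,-20]},
    {"translation":[0.09,-0.117,0],"twist":[0,0,-20]},
  ],
)

```text
invalid input
```

Run:
```python
from h import *
c,im=shot("wrist","w1"); s=telemetry.observe(); print(s["time_s"],s["ee_pos"],s["joints"].round(2),Ro.from_rotvec(s["orientation"]).as_matrix()[:,1].round(3))
print("jar px",proj(c,(.579,.046,.13)),proj(c,(.579,.046,.0)))
S,_=load("scene0");D,_=load("side0")
for p,q in(((414,357),(280,173)),((467,373),(305,185))): print("mush",tri([ray(S,*p),ray(D,*q)]).round(3))
```

```text
0.2 [0.18880586 0.54280126 0.2134462 ] [ 1.22  0.32  1.57  0.    1.26 -0.02] [ 0.329  0.944 -0.001]
jar px [-35.36945733 784.83510214] [ 49.42721618 629.80648388]
mush [0.62  0.405 0.09 ]
mush [0.64  0.449 0.053]
```

View pics/w1.png

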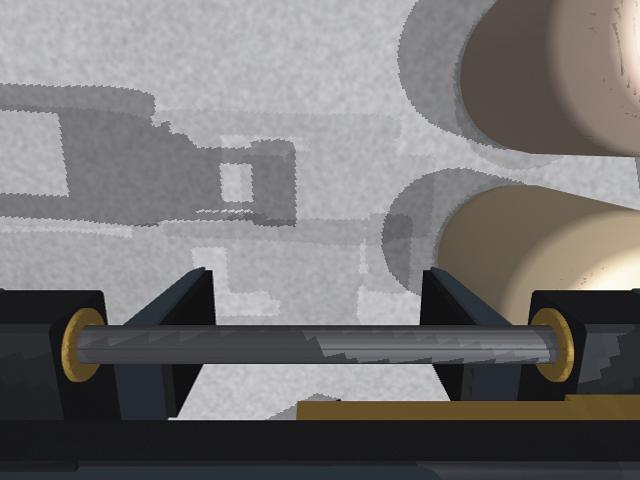

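The moves were refused, so nothing moved. The picture shows only the fingers (around rows 280 to 400) over bare table. I'll add the fingers and force fields.

Call:
step_arm(
  force=25,
  increments=[
    {"translation":[0.03,-0.04,0.03],"twist":[0,0,-8],"fingers":0},
    {"translation":[0.06,-0.08,0.06],"twist":[0,0,-16],"fingers":0},
    {"translation":[0.09,-0.115,0.08],"twist":[0,0,-24],"fingers":0},
    {"translation":[0.12,-0.155,0.09],"twist":[0,0,-32],"fingers":0},
    {"translation":[0.15,-0.19,0.09],"twist":[0,0,-40],"fingers":0},
    {"translation":[0.18,-0.23,0.09],"twist":[0,0,-48],"fingers":0},
    {"translation":[0.21,-0.27,0.09],"twist":[0,0,-56],"fingers":0},
    {"translation":[0.24,-0.31,0.09],"twist":[0,0,-64],"fingers":0},
    {"translation":[0.27,-0.345,0.09],"twist":[0,0,-72],"fingers":0},
    {"translation":[0.3,-0.38,0.09],"twist":[0,0,-80],"fingers":0},
  ],
)

```text
time_s: 1.2
ee_pos: [0.4864, 0.1651, 0.3041]
orientation: [-2.398, -2.029, -0.001]
force: [0.5, 0.6, -0.3]
grip_width: 1.003
finger_force: 0.0
```

Call:
step_arm(
  force=25,
  increments=[
    {"translation":[0.03,-0.04,0],"twist":[0,0,-7],"fingers":0},
    {"translation":[0.06,-0.08,0],"twist":[0,0,-14],"fingers":0},
    {"translation":[0.09,-0.117,0],"twist":[0,0,-20],"fingers":0},
    {"translation":[0.09,-0.117,0],"twist":[0,0,-20],"fingers":0},
    {"translation":[0.09,-0.117,0],"twist":[0,0,-20],"fingers":0},
    {"translation":[0.09,-0.117,0],"twist":[0,0,-20],"fingers":0},
    {"translation":[0.09,-0.117,0],"twist":[0,0,-20],"fingers":0},
    {"translation":[0.09,-0.117,0],"twist":[0,0,-20],"fingers":0},
    {"translation":[0.09,-0.117,0],"twist":[0,0,-20],"fingers":0},
    {"translation":[0.09,-0.117,0],"twist":[0,0,-20],"fingers":0},
  ],
)

```text
time_s: 2.2
ee_pos: [0.5754, 0.0505, 0.3042]
orientation: [2.708, 1.591, 0.001]
force: [0.9, 0.0, 0.5]
grip_width: 0.997
finger_force: 0.0
```

Run:
```python
from h import *
c,im=shot("wrist","w1"); s=telemetry.observe(); print(s["time_s"],s["ee_pos"],s["joints"].round(2),Ro.from_rotvec(s["orientation"]).as_matrix()[:,1].round(3))
print("jar px",proj(c,(.579,.046,.13)),proj(c,(.579,.046,.0)))
S,_=load("scene0");D,_=load("side0")
for p,q in(((414,357),(305,185)),((467,373),(280,173))): print("mush",tri([ray(S,*p),ray(D,*q)]).round(3))
```

```text
2.25 [0.57541549 0.05038572 0.30412971] [ 0.07  0.28  1.39 -0.    1.47  0.58] [ 0.873 -0.487  0.   ]
jar px [324.14798772 227.45204388] [322.39125889 204.14291396]
mush [0.647 0.38  0.071]
mush [0.61  0.477 0.067]
```

View pics/w1.png

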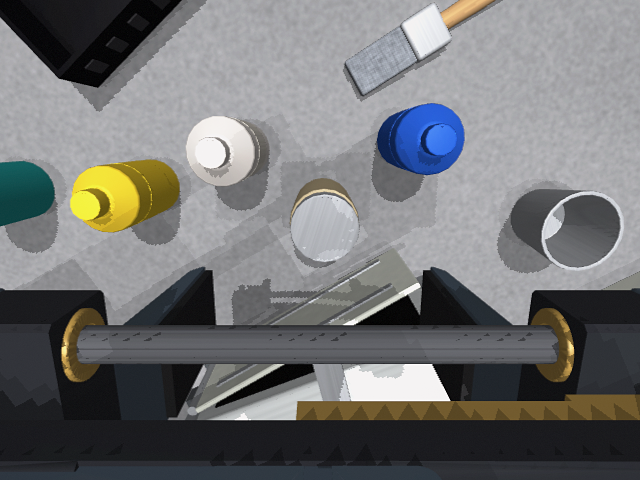

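The wrist view shows the jar lid centred at (324,228), which matches its projection (324,227). The white bottle is at (220,150), the blue one at (425,140), and the flap is clear below. Descending to grip.

Call:
step_arm(
  force=25,
  increments=[
    {"translation":[0.002,-0.002,-0.03],"twist":[0,0,0],"fingers":0},
    {"translation":[0.0036,-0.0044,-0.07],"twist":[0,0,0],"fingers":0},
    {"translation":[0.0036,-0.0044,-0.11],"twist":[0,0,0],"fingers":0},
    {"translation":[0.0036,-0.0044,-0.145],"twist":[0,0,0],"fingers":0},
    {"translation":[0.0036,-0.0044,-0.175],"twist":[0,0,0],"fingers":0},
    {"translation":[0.0036,-0.0044,-0.2],"twist":[0,0,0],"fingers":0},
    {"translation":[0.0036,-0.0044,-0.22],"twist":[0,0,0],"fingers":0},
    {"translation":[0.0036,-0.0044,-0.235],"twist":[0,0,0],"fingers":0},
    {"translation":[0.0036,-0.0044,-0.235],"twist":[0,0,0],"fingers":0},
    {"translation":[0.0036,-0.0044,-0.235],"twist":[0,0,0],"fingers":60},
  ],
)

```text
time_s: 3.25
ee_pos: [0.5795, 0.0457, 0.0692]
orientation: [2.709, 1.59, 0.0]
force: [0.1, -0.1, -0.0]
grip_width: 0.94
finger_force: 0.0
```

Call:
step_arm(
  force=25,
  increments=[
    {"translation":[0,0,0],"twist":[0,0,0],"fingers":150},
    {"translation":[0,0,0],"twist":[0,0,0],"fingers":150},
    {"translation":[0,0,0],"twist":[0,0,0],"fingers":150},
    {"translation":[0,0,0],"twist":[0,0,0],"fingers":150},
    {"translation":[0,0,0],"twist":[0,0,0],"fingers":150},
    {"translation":[0,0,0.01],"twist":[0,0,0],"fingers":150},
    {"translation":[0,0,0.03],"twist":[0,0,0],"fingers":150},
    {"translation":[0,0,0.06],"twist":[0,0,0],"fingers":150},
    {"translation":[0,0,0.1],"twist":[0,0,0],"fingers":150},
    {"translation":[0,0,0.14],"twist":[0,0,0],"fingers":150},
  ],
)

```text
time_s: 4.25
ee_pos: [0.5781, 0.0455, 0.2092]
orientation: [-2.708, -1.589, 0.005]
force: [1.0, 0.1, -4.7]
grip_width: 0.698
finger_force: 25.0
```

Call:
step_arm(
  force=25,
  increments=[
    {"translation":[0,0,0.03],"twist":[0,0,0],"fingers":150},
    {"translation":[-0.005,0.02,0.04],"twist":[0,0,0],"fingers":150},
    {"translation":[-0.015,0.06,0.04],"twist":[0,0,0],"fingers":150},
    {"translation":[-0.026,0.105,0.04],"twist":[0,0,0],"fingers":150},
    {"translation":[-0.037,0.15,0.04],"twist":[0,0,0],"fingers":150},
    {"translation":[-0.048,0.195,0.04],"twist":[0,0,0],"fingers":150},
    {"translation":[-0.059,0.24,0.04],"twist":[0,0,0],"fingers":150},
    {"translation":[-0.07,0.285,0.04],"twist":[0,0,0],"fingers":150},
    {"translation":[-0.08,0.325,0.04],"twist":[0,0,0],"fingers":150},
    {"translation":[-0.087,0.355,0.04],"twist":[0,0,0],"fingers":150},
  ],
)

```text
time_s: 5.25
ee_pos: [0.4905, 0.4027, 0.2479]
orientation: [-2.708, -1.592, 0.004]
force: [0.3, -0.4, -4.1]
grip_width: 0.697
finger_force: 25.0
```

Run:
```python
from h import *
c,im=shot("wrist","w2"); s=telemetry.observe(); print(s["ee_pos"],s["joints"].round(2))
g=cv2.cvtColor(im,cv2.COLOR_RGB2GRAY); k=(im.max(2)<45).astype(np.uint8); k[265:]=0
n,l,st,_=cv2.connectedComponentsWithStats(k);i=1+st[1:,4].argmax()
q=cv2.approxPolyDP(cv2.convexHull(np.argwhere(l==i)[:,::-1].astype(np.int32)),6,True)
for p in q[:,0]: print(p,onz(c,*p,.07).round(3))
```

```text
[0.48931035 0.40752258 0.24752068] [0.67 0.4  1.35 0.01 1.38 1.18]
[589 166] [0.71  0.336 0.07 ]
[461 264] [0.583 0.31  0.07 ]
[392 264] [0.53  0.339 0.07 ]
[271 233] [0.451 0.415 0.07 ]
[269 177] [0.474 0.458 0.07 ]
[401   0] [0.629 0.523 0.07 ]
[468   0] [0.673 0.498 0.07 ]
```

View pics/w2.png

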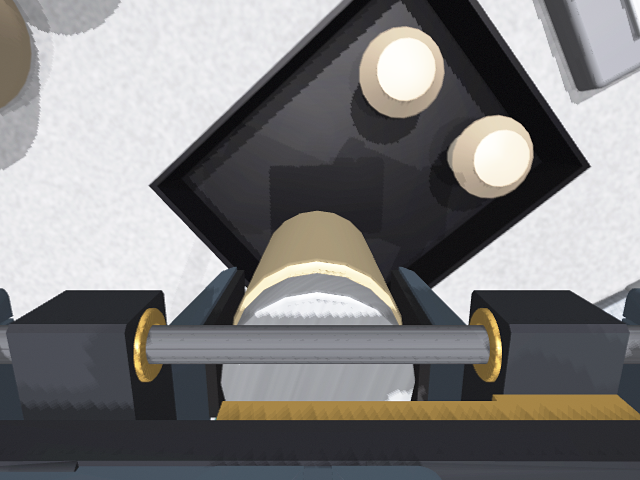

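The jar is held over the crate's empty half. The rim corner at (589,166) gives (0.71, 0.336), as expected, and the mushrooms at (402,70) and (490,155) are well clear. Lowering.

Call:
step_arm(
  force=25,
  increments=[
    {"translation":[0,0,-0.03],"twist":[0,0,0],"fingers":150},
    {"translation":[0,0,-0.06],"twist":[0,0,0],"fingers":150},
    {"translation":[0,0,-0.09],"twist":[0,0,0],"fingers":150},
    {"translation":[0,0,-0.115],"twist":[0,0,0],"fingers":150},
    {"translation":[0,0,-0.14],"twist":[0,0,0],"fingers":150},
    {"translation":[0,0,-0.155],"twist":[0,0,0],"fingers":150},
    {"translation":[0,0,-0.165],"twist":[0,0,0],"fingers":150},
    {"translation":[0,0,-0.171],"twist":[0,0,0],"fingers":150},
    {"translation":[0,0,-0.171],"twist":[0,0,0],"fingers":150},
    {"translation":[0,0,-0.171],"twist":[0,0,0],"fingers":150},
  ],
)

```text
time_s: 6.3
ee_pos: [0.4927, 0.4009, 0.0787]
orientation: [-2.709, -1.59, -0.002]
force: [0.0, -0.4, -4.2]
grip_width: 0.698
finger_force: 25.0
```

Call:
step_arm(
  force=25,
  increments=[
    {"translation":[0,0,-0.002],"twist":[0,0,0],"fingers":150},
    {"translation":[0,0,-0.004],"twist":[0,0,0],"fingers":150},
    {"translation":[0,0,-0.0045],"twist":[0,0,0],"fingers":150},
    {"translation":[0,0,-0.0045],"twist":[0,0,0],"fingers":150},
    {"translation":[0,0,-0.0045],"twist":[0,0,0],"fingers":150},
    {"translation":[0,0,-0.0045],"twist":[0,0,0],"fingers":150},
    {"translation":[0,0,-0.0045],"twist":[0,0,0],"fingers":150},
    {"translation":[0,0,-0.0045],"twist":[0,0,0],"fingers":150},
    {"translation":[0,0,-0.0045],"twist":[0,0,0],"fingers":150},
    {"translation":[0,0,-0.0045],"twist":[0,0,0],"fingers":150},
  ],
)

```text
time_s: 7.3
ee_pos: [0.4926, 0.401, 0.0749]
orientation: [-2.709, -1.59, -0.003]
force: [-2.8, -0.5, 6.1]
grip_width: 0.703
finger_force: 25.0
```

Contact is confirmed: the force changed from -4 to +6 N. Releasing and rising.

Call:
step_arm(
  force=25,
  increments=[
    {"translation":[0,0,0.0005],"twist":[0,0,0],"fingers":60},
    {"translation":[0,0,0.0005],"twist":[0,0,0],"fingers":20},
    {"translation":[0,0,0.0005],"twist":[0,0,0],"fingers":20},
    {"translation":[0,0,0.0005],"twist":[0,0,0],"fingers":0},
    {"translation":[0,0,0.0005],"twist":[0,0,0],"fingers":0},
    {"translation":[0,0,0.02],"twist":[0,0,0],"fingers":0},
    {"translation":[0,0,0.055],"twist":[0,0,0],"fingers":0},
    {"translation":[0,0,0.1],"twist":[0,0,0],"fingers":0},
    {"translation":[0,0,0.15],"twist":[0,0,0],"fingers":0},
    {"translation":[0,0,0.2],"twist":[0,0,0],"fingers":0},
  ],
)

```text
time_s: 8.3
ee_pos: [0.4919, 0.4003, 0.2752]
orientation: [2.709, 1.59, -0.001]
force: [0.9, -0.0, 0.5]
grip_width: 0.998
finger_force: 0.0
```

Call:
step_arm(
  force=25,
  increments=[
    {"translation":[0,-0.04,0.025],"twist":[0,0,2],"fingers":50},
    {"translation":[0,-0.085,0.035],"twist":[0,0,4],"fingers":50},
    {"translation":[0,-0.13,0.035],"twist":[0,0,6],"fingers":50},
    {"translation":[0,-0.175,0.035],"twist":[0,0,8],"fingers":50},
    {"translation":[0,-0.22,0.035],"twist":[0,0,10],"fingers":50},
    {"translation":[0,-0.265,0.035],"twist":[0,0,12],"fingers":50},
    {"translation":[0,-0.31,0.035],"twist":[0,0,13.5],"fingers":50},
    {"translation":[0,-0.355,0.035],"twist":[0,0,13.5],"fingers":50},
    {"translation":[0,-0.4,0.035],"twist":[0,0,13.5],"fingers":50},
    {"translation":[0,-0.445,0.035],"twist":[0,0,13.5],"fingers":50},
  ],
)

```text
time_s: 9.3
ee_pos: [0.4918, -0.0462, 0.3086]
orientation: [2.503, 1.897, 0.001]
force: [1.1, -0.0, 0.0]
grip_width: 0.803
finger_force: 0.0
```

Call:
step_arm(
  force=25,
  increments=[
    {"translation":[-0.005,-0.045,0],"twist":[0,0,0],"fingers":50},
    {"translation":[-0.01,-0.09,0],"twist":[0,0,0],"fingers":50},
    {"translation":[-0.015,-0.135,0],"twist":[0,0,0],"fingers":50},
    {"translation":[-0.02,-0.18,0],"twist":[0,0,0],"fingers":50},
    {"translation":[-0.03,-0.225,0],"twist":[0,0,0],"fingers":50},
    {"translation":[-0.04,-0.265,0],"twist":[0,0,0],"fingers":50},
    {"translation":[-0.04,-0.28,0],"twist":[0,0,0],"fingers":50},
    {"translation":[-0.04,-0.28,0],"twist":[0,0,0],"fingers":50},
    {"translation":[-0.04,-0.28,0],"twist":[0,0,0],"fingers":50},
    {"translation":[-0.04,-0.28,0],"twist":[0,0,0],"fingers":50},
  ],
)

```text
time_s: 10.3
ee_pos: [0.4526, -0.3228, 0.3086]
orientation: [-2.502, -1.9, -0.001]
force: [0.6, -0.3, 0.3]
grip_width: 0.804
finger_force: 0.0
```

Run:
```python
from h import *
from m import w
c,im=shot("wrist","w3"); s=telemetry.observe(); print(s["time_s"],s["ee_pos"],s["joints"].round(2),Ro.from_rotvec(s["orientation"]).as_matrix().round(3).tolist())
for n,X in(("grip top",(.4584,-.3006,.18)),("pivot",(.5299,-.0454,.156)),("pin",(.4988,-.1562,.172))): print(n,proj(c,X).round(0))
for x,y in((-.14,.12),(.14,.12),(.14,-.12),(-.14,-.12)): print("corner",proj(c,(*w(x,y),.14)).round(0))
```

```text
10.35 [ 0.45266655 -0.32281769  0.30868406] [-0.64  0.25  1.43  0.    1.46 -0.37] [[0.268, 0.963, 0.0], [0.963, -0.268, 0.0], [0.0, 0.0, -1.0]]
grip top [317. 207.]
pivot [ 318. -219.]
pin [318. -21.]
corner [102. -97.]
corner [ 505. -172.]
corner [517. 183.]
corner [183. 234.]
```

View pics/w3.png

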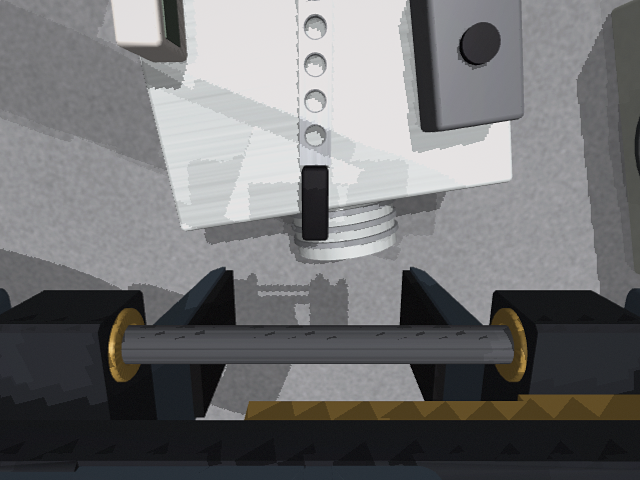

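The wrist view shows the grip block centred at (315,203), against a predicted (317,207), so it is within 3 mm. The bar runs straight up the image, so the heading is right. The housing (470,60) and meter (145,20) are clear of the fingers. Next, computing the descent and the swing poses.

```bash
cat > fk.py <<'E'
from h import *
from m import piv,yaw
def pose(th,sw,l):
    h=th-np.pi/2+sw+yaw; p=piv(th); d=np.array([np.cos(h),np.sin(h)])
    X=np.array([*p,.15]); r=.265; u=.02
    X[:2]+=d*(r*np.cos(l)-u*np.sin(l)); X[2]+=r*np.sin(l)+u*np.cos(l)
    return X, Ro.from_rotvec(np.array([d[1],-d[0],0])*l)*Ro.from_euler("z",h)
def solve_sw(th):  # swivel that keeps the bar over the pin
    from m import pin
    v=pin-piv(th); return (np.arctan2(v[1],v[0])-(th-np.pi/2+yaw)+np.pi)%(2*np.pi)-np.pi, np.hypot(*v)
E
python3 - <<'E'
from fk import *
c,_=load("w3"); print("block centre",onz(c,315,203,.18).round(4), "pose0",pose(.172,-.327,0)[0].round(4))
p=np.array([.4527,-.3228,.3087])
X0,R0=pose(.172,-.327,0)
def tcp(th,sw,l):
    X,R=pose(th,sw,l); q=R*R0.inv(); off=q.apply([0,0,-.0188]); return X-X0+off-[0,0,-.0188], np.degrees(q.as_rotvec())
print("first vs sw",solve_sw(.172),solve_sw(.739))
for l in(.05,.1,.15,.2,.26): a,b=tcp(.172,-.327,l); print(l,a.round(4),b.round(1))
for th in np.linspace(.172,.739,9)[1:]:
    sw,d=solve_sw(th); a,b=tcp(th,sw,.26); print(round(th,3),round(sw,3),round(d,3),a.round(4),b.round(1))
for l in(.2,.15,.1,.05,0): a,b=tcp(.739,-.638,l); print(l,a.round(4),b.round(1))
E
```

```text
block centre [ 0.4575 -0.2973  0.18  ] pose0 [ 0.4584 -0.3006  0.17  ]
first vs sw (np.float64(-0.32721367274326507), np.float64(0.11505612154112861)) (np.float64(-0.6381509477058223), np.float64(0.18999773626333888))
0.05 [0.0001 0.0004 0.0132] [-2.8  0.8  0. ]
0.1 [0.0004 0.0014 0.0264] [-5.5  1.5  0. ]
0.15 [0.0009 0.003  0.0396] [-8.3  2.3 -0. ]
0.2 [0.0015 0.0053 0.0526] [-11.    3.1   0. ]
0.26 [0.0025 0.0089 0.0681] [-14.3   4.    0. ]
0.243 -0.368 0.125 [0.0089 0.0175 0.0681] [-14.4   3.8   1.7]
0.314 -0.408 0.135 [0.015  0.0262 0.0681] [-14.5   3.6   3.5]
0.385 -0.447 0.145 [0.0204 0.035  0.0681] [-14.5   3.4   5.3]
0.455 -0.486 0.154 [0.0253 0.0438 0.0681] [-14.6   3.1   7.1]
0.526 -0.525 0.163 [0.0297 0.0526 0.0681] [-14.6   2.9   8.9]
0.597 -0.563 0.172 [0.0335 0.0614 0.0681] [-14.7   2.6  10.8]
0.668 -0.601 0.181 [0.0367 0.07   0.0681] [-14.7   2.4  12.7]
0.739 -0.638 0.19 [0.0393 0.0786 0.0681] [-14.8   2.2  14.6]
0.2 [0.0393 0.0749 0.0526] [-11.4   1.7  14.6]
0.15 [0.0392 0.0726 0.0396] [-8.5  1.2 14.6]
0.1 [0.0392 0.0708 0.0264] [-5.7  0.8 14.7]
0.05 [0.0392 0.0698 0.0132] [-2.8  0.4 14.7]
0 [0.0392 0.0694 0.    ] [ 0.   0.  14.7]
```

Call:
step_arm(
  force=30,
  increments=[
    {"translation":[0.005,0.0245,-0.02],"twist":[0,0,0],"fingers":60},
    {"translation":[0.005,0.0245,-0.05],"twist":[0,0,0],"fingers":60},
    {"translation":[0.005,0.0245,-0.08],"twist":[0,0,0],"fingers":60},
    {"translation":[0.005,0.0245,-0.105],"twist":[0,0,0],"fingers":60},
    {"translation":[0.005,0.0245,-0.125],"twist":[0,0,0],"fingers":60},
    {"translation":[0.005,0.0245,-0.14],"twist":[0,0,0],"fingers":60},
    {"translation":[0.005,0.0245,-0.15],"twist":[0,0,0],"fingers":60},
    {"translation":[0.005,0.0245,-0.156],"twist":[0,0,0],"fingers":60},
    {"translation":[0.005,0.0245,-0.156],"twist":[0,0,0],"fingers":60},
    {"translation":[0.005,0.0245,-0.156],"twist":[0,0,0],"fingers":120},
  ],
)

```text
time_s: 11.35
ee_pos: [0.4577, -0.3, 0.1532]
orientation: [2.502, 1.897, 0.001]
force: [-0.1, 0.6, 0.2]
grip_width: 0.703
finger_force: 0.0
```

Call:
step_arm(
  force=30,
  increments=[
    {"translation":[0,0,0],"twist":[0,0,0],"fingers":160},
    {"translation":[0,0,0],"twist":[0,0,0],"fingers":190},
    {"translation":[0,0,0],"twist":[0,0,0],"fingers":230},
    {"translation":[0,0,0],"twist":[0,0,0],"fingers":255},
    {"translation":[0,0,0],"twist":[0,0,0],"fingers":255},
    {"translation":[0,0,0],"twist":[0,0,0],"fingers":255},
    {"translation":[0,0,0],"twist":[0,0,0],"fingers":255},
    {"translation":[0,0,0],"twist":[0,0,0],"fingers":255},
    {"translation":[0,0,0],"twist":[0,0,0],"fingers":255},
    {"translation":[0,0,0],"twist":[0,0,0],"fingers":255},
  ],
)

```text
time_s: 12.35
ee_pos: [0.4572, -0.2999, 0.1525]
orientation: [2.504, 1.898, -0.0]
force: [-1.1, -0.0, -0.2]
grip_width: 0.219
finger_force: 30.0
```

Gripped at 20 mm wide. Lifting the stay along its arc.

Call:
step_arm(
  force=30,
  increments=[
    {"translation":[0,0.0002,0.0066],"twist":[-1.4,0.4,0],"fingers":255},
    {"translation":[0.0001,0.0004,0.0132],"twist":[-2.8,0.8,0],"fingers":255},
    {"translation":[0.0002,0.0009,0.0198],"twist":[-4.1,1.2,0],"fingers":255},
    {"translation":[0.0004,0.0014,0.0264],"twist":[-5.5,1.5,0],"fingers":255},
    {"translation":[0.0006,0.0022,0.033],"twist":[-6.9,1.9,0],"fingers":255},
    {"translation":[0.0009,0.003,0.0396],"twist":[-8.3,2.3,0],"fingers":255},
    {"translation":[0.0012,0.0041,0.0461],"twist":[-9.6,2.7,0],"fingers":255},
    {"translation":[0.0015,0.0053,0.0526],"twist":[-11,3.1,0],"fingers":255},
    {"translation":[0.0025,0.0089,0.0681],"twist":[-14.3,4,0],"fingers":255},
    {"translation":[0.0025,0.0089,0.0681],"twist":[-14.3,4,0],"fingers":255},
  ],
)

```text
time_s: 13.35
ee_pos: [0.4605, -0.2903, 0.2221]
orientation: [2.361, 1.795, -0.308]
force: [-0.3, -1.1, -2.2]
grip_width: 0.215
finger_force: 30.0
```

Run:
```python
from h import *
c,im=shot("side","s2"); s=telemetry.observe(); print(s["time_s"],s["ee_pos"],s["force"],s["ft_torque"],s["grip_width"])
cv2.imwrite("pics/c3.png",cv2.resize(im[100:460,180:480,::-1],None,fx=1.66,fy=1.66,interpolation=cv2.INTER_CUBIC))
```

```text
13.4 [ 0.46023967 -0.29041001  0.22111309] [-0.76322776  0.59974302 -0.98758044] [0.14615968 0.07630457 0.08909196] 0.2178257454583414
```

View pics/c3.png

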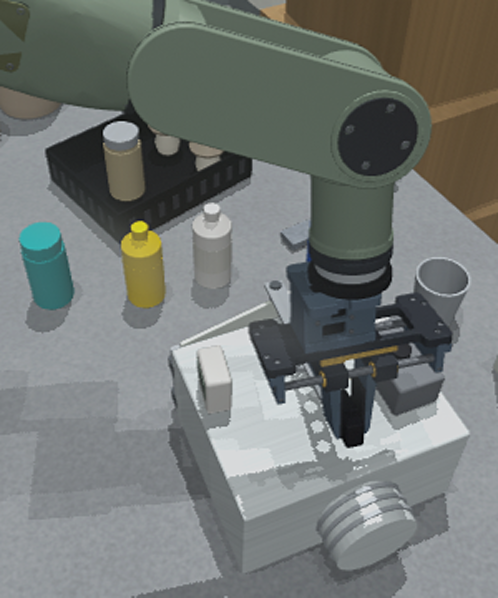

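The side crop shows the jar upright in the crate (125,165), the bottle untouched (212,250) and the stay lifted off the pin. Swinging the flap open now.

Call:
step_arm(
  force=30,
  increments=[
    {"translation":[0.0064,0.0086,0],"twist":[0,0,1.7],"fingers":255},
    {"translation":[0.0125,0.0173,0],"twist":[0,0,3.5],"fingers":255},
    {"translation":[0.0179,0.0261,0],"twist":[0,0,5.3],"fingers":255},
    {"translation":[0.0228,0.0349,0],"twist":[0,0,7.1],"fingers":255},
    {"translation":[0.0272,0.0437,0],"twist":[0,0,8.9],"fingers":255},
    {"translation":[0.031,0.0525,0],"twist":[0,0,10.8],"fingers":255},
    {"translation":[0.0342,0.0611,0],"twist":[0,0,12.7],"fingers":255},
    {"translation":[0.0368,0.0697,0],"twist":[0,0,14.7],"fingers":255},
    {"translation":[0.0368,0.0697,0],"twist":[0,0,14.7],"fingers":255},
    {"translation":[0.0368,0.0697,0],"twist":[0,0,14.7],"fingers":255},
  ],
)

```text
time_s: 14.4
ee_pos: [0.4966, -0.2207, 0.2205]
orientation: [2.102, 2.066, -0.273]
force: [0.4, 1.3, -1.9]
grip_width: 0.217
finger_force: 30.0
```

Run:
```python
from fk import *
from m import pin
s=telemetry.observe(); R=Ro.from_rotvec(s["orientation"]).as_matrix()
p=np.array(s["ee_pos"]); print(p,s["force"],s["grip_width"])
# tool x axis ~ opposite of bar direction (tool x points to pivot); estimate hole from tool pose
h=-R[:,0]; g=p-R[:,2]*.0188; print("bar dir",h.round(3),"lift",np.arcsin(h[2]),"heading",np.arctan2(h[1],h[0]))
X,_=pose(.739,-.638,.26); print("expected grip",X.round(4),"got",g.round(4))
# rel motion since grasp: expected delta of tcp (.0393,.0786,.0681) from grasp (.4572,-.2999,.1525)
print("rel",(p-[.4572,-.2999,.1525]).round(4))
q0=Ro.from_rotvec([2.504,1.898,0]); rel=(Ro.from_matrix(R)*q0.inv()); 
X0,R0=pose(.739,-.638,.26)
def off(l):
    X,Rr=pose(.739,-.638,l); q=Rr*R0.inv(); return X-X0+q.apply(R0.apply([0,0,-.0188]))-R0.apply([0,0,-.0188]), np.degrees(q.as_rotvec())
for l in(.22,.18,.14,.12,.1,.08,.05,0): a,b=off(l); print(l,a.round(4),b.round(2))
c,im=shot("side","s3"); cv2.imwrite("pics/c4.png",cv2.resize(im[230:430,270:470,::-1],None,fx=2.9,fy=2.9,interpolation=cv2.INTER_CUBIC))
c,im=shot("wrist","w4"); print("pin wrist px",proj(c,(*pin,.172)),proj(c,(*pin,.15)))
```

```text
[ 0.49656813 -0.22074924  0.2204686 ] [ 0.38598786  1.3395398  -1.93220472] 0.21671149514666757
bar dir [-0.017 -0.967  0.256] lift 0.2584798654329198 heading -1.5879672726278091
expected grip [ 0.4978 -0.2172  0.2375] got [ 0.4966 -0.2159  0.2386]
rel [0.0394 0.0792 0.068 ]
0.22 [-0.     -0.0026 -0.0103] [ 2.29 -0.04 -0.  ]
0.18 [-0.0001 -0.0047 -0.0207] [ 4.58 -0.08  0.  ]
0.14 [-0.0001 -0.0065 -0.0311] [ 6.87 -0.12 -0.  ]
0.12 [-0.0001 -0.0072 -0.0364] [ 8.02 -0.14 -0.  ]
0.1 [-0.0001 -0.0078 -0.0416] [ 9.17 -0.16  0.  ]
0.08 [-0.0001 -0.0083 -0.0469] [10.31 -0.18  0.  ]
0.05 [-0.0002 -0.0088 -0.0548] [12.03 -0.2   0.  ]
0 [-0.0002 -0.0092 -0.0681] [14.89 -0.25  0.  ]
pin wrist px [320.35887022 130.36778077] [320.08092307 119.86175999]
```

The relative motion is within 1 mm of plan. Lowering onto the pin while watching the force.

Call:
step_arm(
  force=30,
  increments=[
    {"translation":[0,-0.0026,-0.0103],"twist":[2.3,0,0],"fingers":255},
    {"translation":[-0.0001,-0.0047,-0.0207],"twist":[4.6,-0.1,0],"fingers":255},
    {"translation":[-0.0001,-0.0065,-0.0311],"twist":[6.9,-0.1,0],"fingers":255},
    {"translation":[-0.0001,-0.0072,-0.0364],"twist":[8,-0.1,0],"fingers":255},
    {"translation":[-0.0001,-0.0075,-0.039],"twist":[8.6,-0.2,0],"fingers":255},
    {"translation":[-0.0001,-0.0078,-0.0416],"twist":[9.2,-0.2,0],"fingers":255},
    {"translation":[-0.0001,-0.008,-0.0443],"twist":[9.7,-0.2,0],"fingers":255},
    {"translation":[-0.0001,-0.0083,-0.0469],"twist":[10.3,-0.2,0],"fingers":255},
    {"translation":[-0.0001,-0.0083,-0.0469],"twist":[10.3,-0.2,0],"fingers":255},
    {"translation":[-0.0001,-0.0083,-0.0469],"twist":[10.3,-0.2,0],"fingers":255},
  ],
)

```text
time_s: 15.5
ee_pos: [0.4964, -0.2295, 0.1738]
orientation: [2.199, 2.162, -0.087]
force: [1.1, 1.3, -0.5]
grip_width: 0.216
finger_force: 30.0
```

The hole is below the pin tip with no resistance, so it is on the pin. Lowering the rest of the way.

Call:
step_arm(
  force=30,
  increments=[
    {"translation":[0,-0.0002,-0.004],"twist":[0.9,0,0],"fingers":255},
    {"translation":[0,-0.0005,-0.0079],"twist":[1.7,0,0],"fingers":255},
    {"translation":[0,-0.0007,-0.012],"twist":[2.6,0,0],"fingers":255},
    {"translation":[0,-0.0008,-0.016],"twist":[3.5,-0.1,0],"fingers":255},
    {"translation":[0,-0.0009,-0.019],"twist":[4.1,-0.1,0],"fingers":255},
    {"translation":[0,-0.0009,-0.0205],"twist":[4.5,-0.1,0],"fingers":255},
    {"translation":[0,-0.0009,-0.0212],"twist":[4.6,-0.1,0],"fingers":255},
    {"translation":[0,-0.0009,-0.0212],"twist":[4.6,-0.1,0],"fingers":255},
    {"translation":[0,-0.0009,-0.0212],"twist":[4.6,-0.1,0],"fingers":255},
    {"translation":[0,-0.0009,-0.0212],"twist":[4.6,-0.1,0],"fingers":255},
  ],
)

```text
time_s: 16.5
ee_pos: [0.4966, -0.2306, 0.1527]
orientation: [2.239, 2.202, 0.002]
force: [0.9, -0.3, 0.5]
grip_width: 0.22
finger_force: 30.0
```

The stay is down level (z 0.1527, against 0.1525 at the grasp). I'll open part way, to stay clear of the housing, then rise.

Call:
step_arm(
  force=30,
  increments=[
    {"translation":[0,0,0],"twist":[0,0,0],"fingers":170},
    {"translation":[0,0,0],"twist":[0,0,0],"fingers":135},
    {"translation":[0,0,0],"twist":[0,0,0],"fingers":135},
    {"translation":[0,0,0],"twist":[0,0,0],"fingers":135},
    {"translation":[0,0,0.01],"twist":[0,0,0],"fingers":135},
    {"translation":[0,0,0.03],"twist":[0,0,0],"fingers":135},
    {"translation":[0,0,0.06],"twist":[0,0,0],"fingers":135},
    {"translation":[0,0,0.1],"twist":[0,0,0],"fingers":135},
    {"translation":[0,0,0.14],"twist":[0,0,0],"fingers":135},
    {"translation":[0,0,0.17],"twist":[0,0,0],"fingers":135},
  ],
)

```text
time_s: 17.5
ee_pos: [0.4967, -0.2307, 0.3262]
orientation: [2.238, 2.2, 0.004]
force: [0.3, -0.6, -0.1]
grip_width: 0.471
finger_force: 0.0
```

Call:
step_arm(
  force=30,
  increments=[
    {"translation":[-0.01,-0.03,0.01],"twist":[0,0,0],"fingers":135},
    {"translation":[-0.02,-0.06,0.02],"twist":[0,0,0],"fingers":135},
    {"translation":[-0.03,-0.09,0.02],"twist":[0,0,0],"fingers":135},
    {"translation":[-0.04,-0.12,0.02],"twist":[0,0,0],"fingers":135},
    {"translation":[-0.05,-0.14,0.02],"twist":[0,0,0],"fingers":135},
    {"translation":[-0.05,-0.14,0.02],"twist":[0,0,0],"fingers":135},
    {"translation":[-0.05,-0.14,0.02],"twist":[0,0,0],"fingers":135},
    {"translation":[-0.05,-0.14,0.02],"twist":[0,0,0],"fingers":135},
    {"translation":[-0.05,-0.14,0.02],"twist":[0,0,0],"fingers":135},
    {"translation":[-0.05,-0.14,0.02],"twist":[0,0,0],"fingers":135},
  ],
)

```text
time_s: 18.5
ee_pos: [0.4468, -0.3697, 0.3427]
orientation: [2.239, 2.203, 0.002]
force: [-1.0, -0.5, 0.6]
grip_width: 0.469
finger_force: 0.0
```

Run:
```python
from h import *
c,a=shot("scene","s5"); d,b=shot("wrist","w5")
up=cv2.resize(a[130:330,180:500,::-1],(480,300),interpolation=cv2.INTER_CUBIC)
c,e=shot("side","s6")
cv2.imwrite("pics/f.png",np.hstack([np.vstack([up,cv2.resize(b[:300,:480,::-1],(480,300))]),cv2.resize(e[150:450,180:340+0,::-1],(320,600)) if 0 else cv2.resize(e[140:440,190:350,::-1],(320,600))]))
```

```text
(no output)
```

View pics/f.png

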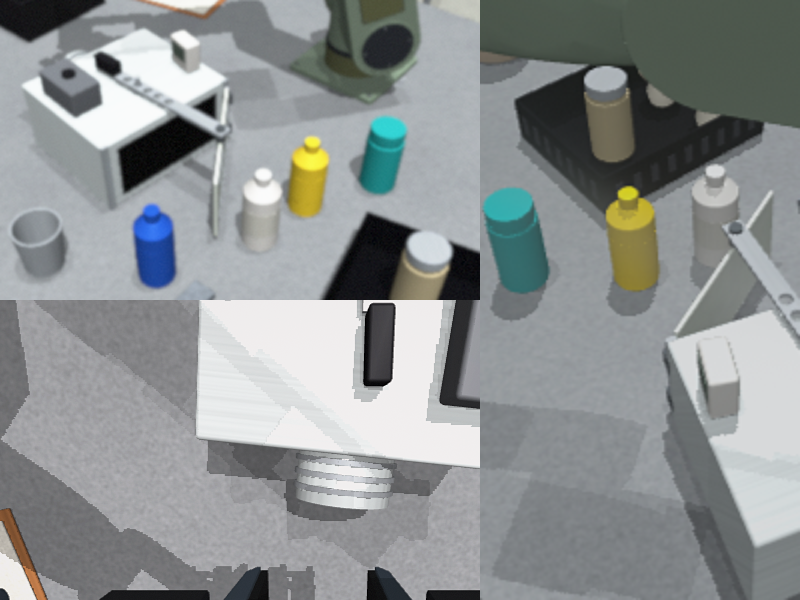

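The final view shows the flap open at (220,160) with the white bottle clear of it, the jar upright in the crate, and the stay down. One numeric check of the pivot and grip, then I hand in.

Run:
```python
from h import *
c,_=load("s6"); print("pivot",onz(c,317.5,254.5,.158).round(3),"want .502 .034")
c,im=load("w5"); k=(im[:300].max(2)<50).astype(np.uint8);k[:,:350]=0;k[:,400:]=0;k[100:]=0
n,l,s,ce=cv2.connectedComponentsWithStats(k);i=1+s[1:,4].argmax();print("grip",s[i],onz(c,*ce[i],.18).round(3),"want .4976 -.2312 (cut at top?)")
x,y,w,h=s[i][:4]; print("end edge",onz(c,x+w/2,y+h,.18).round(3),"want y",-.2312-.0275)
print(ticket.job_done())
```

```text
pivot [0.501 0.032 0.158] want .502 .034
grip [363   4  32  82 711] [ 0.49  -0.236  0.18 ] want .4976 -.2312 (cut at top?)
end edge [ 0.495 -0.26   0.18 ] want y -0.2587
the job is handed in; nothing more can be done
None
```

The jar stands upright in the crate, the stay is fully down with the second hole from the grip end over the pin, and the flap is open to about 0.74 rad. The job is handed in at about 18.7 s, and the result has not come back.

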